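# Press the cap onto a perfume gift tube with the bench clamp

### The job

One of the two trigger clamps on the counter holds a kraft gift tube whose wooden cap still stands proud. Pump that clamp's trigger with full strokes until its jaw has pushed the cap home, then press its release lever and hold it down until the jaw has slid fully back. Let the clamp do the pushing (do not push the jaw or the cap yourself) and leave the empty clamp's levers alone.

Things in the scene. Friction and masses are not known exactly. Their poses are not given: they have to be found in the camera images.
- press: the fixed clamp that holds the tube: wooden base 330 x 100 x 12 mm (local x -140 to +190), dark steel head (local x -86 to -14, y +-23, top 92 mm), sliding bar with an aluminium jaw plate, tube lying in a cradle against an end stop. Origin on the counter under the bar; x points along the bar from head to tube, the way the jaw advances. The empty clamp is alike; neither is taller than 120 mm.
- trigger_pad (a point): middle of the top face of the trigger's black paddle (48 mm along the press x by 36 mm across), at rest 118 mm above the counter, 143 mm from the press origin along -x. Its hinge lies 80 mm ahead (+x), 96 mm above the counter. Press it down with shut fingers: it stops about 31 mm down (3 to 12 N); past that its rubber cushion yields 12 mm at 12 to 20 N. It swings forward 15 mm.
- trigger (a joint): trigger angle, rad: 0 at rest (up), 0.40 fully pressed; a spring lifts it again. A full stroke (to 0.36 or more, then let fully up) ratchets the jaw one 12 mm tooth forward, where it stays; a shorter stroke may not catch. Three strokes give the 36 mm needed; further ones only nudge the jaw 3 mm to and fro.
- release_pad (a point): middle of the top face of the release lever's small steel paddle (20 mm along the press x by 24 mm across), between head and jaw, at rest 103 mm above the counter, straight above the press origin. Its hinge lies 42 mm behind (-x), 96 mm above the counter. Pressed down 10 to 15 mm (3 to 12 N; hard stop at 18 mm) it frees the jaw; let go, it springs up.
- release (a joint): release lever angle, rad: 0 at rest, 0.45 at its stop. While it is kept beyond about 0.22 (9 mm down) a spring slides the jaw back, the full way within 2 s; let go early and the jaw catches on a tooth.
- jaw_travel (a joint): how far the jaw has advanced from its fully-back place, m: 0 at the start, about 0.036 after three strokes.
- cap_gap (a joint): gap between the dark wooden cap and the shoulder of the kraft tube, m: 0 is fully home; 0.012 to 0.024 at the start. The cap holds by friction where it is left.
- jaw: the aluminium jaw plate (16 mm thick, 50 mm wide, 20 to 70 mm above the counter) with its 20 x 16 mm steel bar, which passes through the head and shows under the trigger (top 53 mm above the counter). Origin: on the counter under the jaw plate's middle; it coincides with the press origin when the jaw is fully back.
- tube_cap: the tube's dark wooden cap, 50 mm diameter, 32 mm long, axis level, 47 mm above the counter, in front of the jaw. Its origin is not at the cap: with the gap closed it coincides with the press origin, and the cap's middle lies 63 mm along +x of it.
- spare_trigger_pad (a point): middle of the top of the trigger paddle of the other, empty clamp: leave it alone.
- spare_release_pad (a point): middle of the top of the release paddle of the empty clamp: leave it alone.

How it is judged:
On the way:
1. the jaw has been pumped forward and the cap is home on the tube (value of joint cap_gap below 0.005 m and value of joint jaw_travel above 0.03 m), for 0.2 s.
At the end, for the whole second after the job is handed in: the cap is home on the tube (gap under 5 mm) and the jaw is back (within 5 mm of its fully-back place) (value of joint each of cap_gap, jaw_travel below 0.005 m); the robot touches nothing.
It fails at once if the robot pushes the jaw or its bar (contact force between any of the fingers, the arm and jaw above 3 N).
It fails at once if the robot pushes the cap (contact force between any of the fingers, the arm and tube_cap above 3 N).
It fails at once if a lever of the empty clamp is worked (more than 6 mm) (distance of any of spare_trigger_pad, spare_release_pad from where it was at the start of the episode above 0.006 m).
It also fails if it takes over 51 s, if anything falls off the work surface, if the arm or the gripper's body presses on something with over 40 N, if the wrist force passes 120 N, or if a joint passes its speed limit or range.

### The arm

A 6-joint arm with a two-finger parallel gripper is mounted at the origin on the work surface. World frame = base frame: x ahead of the robot, y to its left, z up, the work surface at z = 0. Lengths are in m, angles in rad, forces in N, time in s.
With the tool pointing down it reaches from about 0.4 to 0.825 m from the base axis. Payload 7 kg.
Tool frame: the origin (TCP) lies midway between the tips of the shut fingers; the grasp point (between the pads) lies 19 mm behind it; z points along the fingers, y is the line along which they close (so a half turn about z gives the same grasp; the last joint's range is limited). The gripper opens to 88 mm and grips with 3 to 60 N. Pads are 19 mm wide; open, the fingers measure 130 mm over their backs; the gripper's body (78 mm by 193 mm) begins 47 mm behind the grasp point.
Start: joints at [1.492, 0.359, 0.012, 0, -1.224, -0.288], TCP at [0.242, 0.63, 0.227] pointing down, gripper open.
Joint ranges: [-3.07, 3.07], [-1.43, 2.12], [-1.02, 1.25], [-3.03, 1.67], [-3.05, -0], [-3.03, 3.03]. Speed limits (rad/s): [2.39, 2.39, 3.01, 3.14, 3.14, 3.14].

### API

Orientations are given as [roll, pitch, yaw] about the fixed x, y, z axes, in that order (R = Rz(yaw) Ry(pitch) Rx(roll)).
In Python, from station import get_state, grab_frame, calibration, job_done, boxes_of, regions_of, spot_point gives the robot as it stands. The module is installed in compiled form; this text tells all that it offers.
- The arm moves only by the tool arm_command, never from a script. Its argument "commands" is a list of rows, each an object of numbers: "tx", "ty", "tz": the shift along the tool's x, y, z each as a share of 25 cm, from -1 to 1; "twist": the turn about the tool's z as a share of 180 degrees, from -1 to 1. A call has exactly 8 rows; each row is the pose to reach, as a shift and turn from the pose commanded when the call began, along the tool's axes at that moment, turning the shorter way round; what a row does not reach only later rows make up. A row lasts 1/12 s, in which the tool goes at most 41.7 mm and 7.16 degrees, less where a joint would pass 70% of its speed; a pose out of reach is approached as far as the arm can. A call with a number of a shift or a turn outside -1 to 1 is refused whole. A call with a gripper value outside its range is refused whole. "claw" is the opening, from 0 (shut) to 1 (fully open), set as the call begins (left out, the last holds). The fingers move at their own pace and stop on an object; "grip_force" is the grip in N (left out, the last holds). Time passes only in rows, so rows that repeat a pose let the fingers close, or fill a call up. It gives the time, the measured TCP pose, the force, the opening and the grip force at its end, in the units of the state.
- get_state(): the state, without advancing time (a new reading comes with each control period).
- grab_frame(name): name is "scene" or "top" or "wrist"; returns the picture (384x512x3 uint8, red, green, blue); there is no depth.
- calibration(name): a dict with "camera_matrix" (3x3 intrinsics, pixels), "extrinsics" (4x4, takes a point from camera to world coordinates). Camera axes: x right, y down, z forward; pixel columns grow to the right and rows downward; lengths in m; the calibration is good to about 2 mm. A picture is of the moment at which its call begins: read the wrist's pose just before it. calibration takes no time and is no camera call; for the wrist camera it gives the pose at the moment of the call.
- job_done(): hands the job in; it is judged then, once.
Trained networks look in the newest picture that a camera, given by its name, has taken for a name from the list of things; names that differ only in an ending like _2 or _b are one class to them, and where a whole thing is asked for, a point or a joint stands for the part that bears it (a point fixed in the world has none). Each returns a list of dicts, best first, with "score" (0 to 1); they miss things now and then, are a little off and sometimes report something else, mostly with a low value. They report only what shows in the picture. A call takes as long as a camera call.
- boxes_of(query, camera): "rect" ([left, top, right, bottom] in pixels, round what is visible of it).
- regions_of(query, camera): "region" (384x512 bool, what is visible of it) and "rect" ([left, top, right, bottom] in pixels, round what is visible of it).
- spot_point(query, camera): "uv" ([column, row] in pixels: a listed point, or the origin of a listed thing).
The state is a dict: "t": time; "q": joint angles; "qd": joint speeds; "joint_efforts": joint torques, N m; "eef_pos": TCP position; "ee_rot": TCP orientation; "force": force on the tool from outside, world axes, zero at the start; "moment": the same for the moment, N m; "width": finger opening in m; "gripper_force": force on a finger pad.
Only numpy, scipy, OpenCV 4.12 (cv2) and the standard library are available. Lean on these libraries where they do the work, as an engineer would, in place of code of your own. Each camera call takes 0.05 s, during which the arm holds its last target. There are 200 camera calls.

## Working session

There is one attempt and no reset: what is moved stays moved. The work goes in short steps, Python scripts to look and compute and a tool call to move; the robot and the scene stay as the last step left them, time stands still between calls to the robot, and variables do not carry over. Pictures are saved under pics/ and viewed, at most 10 in all, crops included, and the job is handed in when it is done.

Besides the shell and the picture viewer there is one more tool, called after ">>>" by a JSON object that holds its "api" and its "payload". arm_command: Moves the arm, as the interface text tells. Shift numbers are shares of 25 cm and turn numbers shares of 180 degrees, none past 1 either way. Its arguments: {"type":"object","properties":{"commands":{"type":"array"},"claw":{"type":"number"},"grip_force":{"type":"number"}},"required":["commands"]}

```bash
mkdir -p pics; cat > h.py <<'E'
import numpy as np,cv2
from station import *
def ray(cam,uv):
    c=calibration(cam);K=np.array(c["camera_matrix"]);T=np.array(c["extrinsics"])
    d=T[:3,:3]@np.linalg.solve(K,[uv[0],uv[1],1.]);return T[:3,3],d
def atz(cam,uv,z):
    o,d=ray(cam,uv);return o+d*(z-o[2])/d[2]
E
python3 - <<'E'
from h import *
np.set_printoptions(precision=4,suppress=True)
ims=[]
for c in("scene","top"):
    im=grab_frame(c);cv2.imwrite(f"pics/{c}0.png",im[:,:,::-1])
    for n,z in(("trigger_pad",.118),("release_pad",.103),("spare_trigger_pad",.118),("spare_release_pad",.103),("press",0),("tube_cap",0)):
        for r in spot_point(n,c)[:3]: print(c,n,round(r["score"],2),np.round(r["uv"]),atz(c,r["uv"],z))
s=get_state();print(s["t"],s["eef_pos"],s["ee_rot"],s["width"])
E
```

```text
scene trigger_pad 0.58 [369. 172.] [0.478  0.2199 0.118 ]
scene trigger_pad 0.26 [152. 171.] [ 0.4761 -0.2319  0.118 ]
scene release_pad 0.74 [380. 220.] [0.6188 0.2131 0.103 ]
scene spare_trigger_pad 0.57 [152. 173.] [ 0.4838 -0.232   0.118 ]
scene press 0.87 [367. 258.] [0.612  0.2063 0.    ]
scene tube_cap 0.62 [368. 256.] [0.6064 0.2103 0.    ]
top trigger_pad 0.73 [143. 215.] [0.4793 0.2185 0.118 ]
top release_pad 0.62 [154. 151.] [0.6242 0.2057 0.103 ]
top spare_trigger_pad 0.69 [348. 218.] [ 0.4848 -0.2321  0.118 ]
top spare_release_pad 0.66 [338. 158.] [ 0.6187 -0.2121  0.103 ]
top press 0.8 [158. 162.] [0.6143 0.2158 0.    ]
0.7 [0.2421 0.6301 0.2266] [ 3.1416  0.     -0.3668] 0.08767028158911395
```

View pics/top0.png

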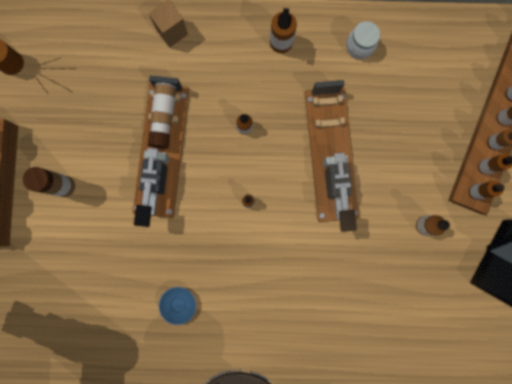

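View pics/scene0.png

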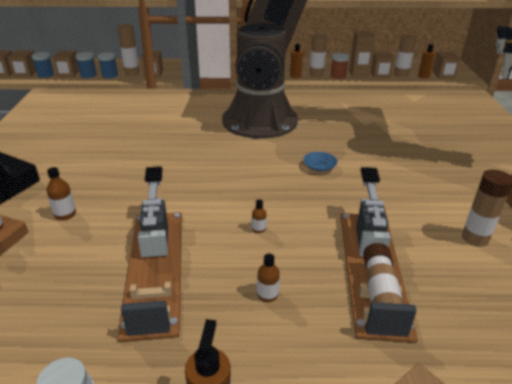

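The tube is in the left clamp (top view: trigger paddle at about (143, 215), cap at about (158, 135)). The right clamp (paddle at about (348, 218)) is empty. I'll move above the left trigger with the fingers shut.

>>> {"api": "arm_command", "payload": {"commands": [{"tx": 0.09,"ty": 0.075},{"tx": 0.18,"ty": 0.15},{"tx": 0.28,"ty": 0.225},{"tx": 0.37,"ty": 0.3},{"tx": 0.46,"ty": 0.375},{"tx": 0.55,"ty": 0.45},{"tx": 0.64,"ty": 0.525},{"tx": 0.735,"ty": 0.6}], "claw": 0}}

```text
invalid input
```

>>> {"api": "arm_command", "payload": {"commands": [{"tx": 0.09,"ty": 0.075,"twist": -0.02},{"tx": 0.18,"ty": 0.15,"twist": -0.04},{"tx": 0.28,"ty": 0.225,"twist": -0.06},{"tx": 0.37,"ty": 0.3,"twist": -0.08},{"tx": 0.46,"ty": 0.375,"twist": -0.09},{"tx": 0.55,"ty": 0.45,"twist": -0.09},{"tx": 0.64,"ty": 0.525,"twist": -0.09},{"tx": 0.735,"ty": 0.6,"twist": -0.09}]}}

```text
invalid input
```

```bash
python3 - <<'E'
from h import *
np.set_printoptions(precision=4,suppress=True)
im=grab_frame("wrist");cv2.imwrite("pics/w1.png",im[:,:,::-1])
for n,z in(("trigger_pad",.118),("release_pad",.103),("press",0),("jaw",0),("tube_cap",0)):
    for r in spot_point(n,"wrist")[:2]: print(n,round(r["score"],2),np.round(r["uv"]),atz("wrist",r["uv"],z))
s=get_state();print(s["t"],s["eef_pos"],s["ee_rot"],s["width"],s["force"])
E
```

```text
1.0 [0.2421 0.6301 0.2266] [ 3.1416  0.     -0.3668] 0.08745089191811438 [-0.5949  0.5269  0.6177]
```

View pics/w1.png

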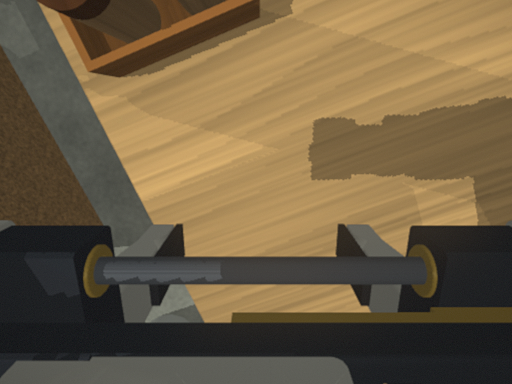

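Nothing moved: the picture shows only the counter edge and the open fingers. The rows probably need all four numbers.

>>> {"api": "arm_command", "payload": {"commands": [{"tx": 0.09,"ty": 0.075,"tz": 0,"twist": 0},{"tx": 0.18,"ty": 0.15,"tz": 0,"twist": 0},{"tx": 0.28,"ty": 0.225,"tz": 0,"twist": 0},{"tx": 0.37,"ty": 0.3,"tz": 0,"twist": 0},{"tx": 0.46,"ty": 0.375,"tz": 0,"twist": 0},{"tx": 0.55,"ty": 0.45,"tz": 0,"twist": 0},{"tx": 0.64,"ty": 0.525,"tz": 0,"twist": 0},{"tx": 0.735,"ty": 0.6,"tz": 0,"twist": 0}], "claw": 0}}

```text
t: 1.67
eef_pos: [0.3603, 0.4229, 0.2268]
ee_rot: [-3.141, -0.0, -0.367]
force: [0.7, 0.6, 0.3]
width: 0.0401
gripper_force: 0.0
```

>>> {"api": "arm_command", "payload": {"commands": [{"tx": 0.09,"ty": 0.075,"tz": 0,"twist": -0.02},{"tx": 0.18,"ty": 0.15,"tz": 0,"twist": -0.04},{"tx": 0.28,"ty": 0.225,"tz": 0,"twist": -0.06},{"tx": 0.37,"ty": 0.3,"tz": 0,"twist": -0.08},{"tx": 0.46,"ty": 0.375,"tz": 0,"twist": -0.09},{"tx": 0.55,"ty": 0.45,"tz": 0,"twist": -0.09},{"tx": 0.64,"ty": 0.525,"tz": 0,"twist": -0.09},{"tx": 0.735,"ty": 0.6,"tz": 0,"twist": -0.09}]}}

```text
t: 2.33
eef_pos: [0.478, 0.2169, 0.2269]
ee_rot: [-3.141, -0.0, -0.084]
force: [0.4, 0.3, 0.2]
width: 0.0
gripper_force: 0.0
```

```bash
python3 - <<'E'
from h import *
np.set_printoptions(precision=4,suppress=True)
im=grab_frame("wrist");cv2.imwrite("pics/w2.png",im[:,:,::-1])
for n,z in(("trigger_pad",.118),("release_pad",.103),("press",0),("jaw",0),("tube_cap",0)):
    for r in spot_point(n,"wrist")[:2]: print(n,round(r["score"],2),np.round(r["uv"]),atz("wrist",r["uv"],z))
s=get_state();print(s["t"],s["eef_pos"],s["ee_rot"],s["width"],s["force"])
E
```

```text
trigger_pad 0.71 [258. 189.] [0.4772 0.2162 0.118 ]
press 0.96 [255.  44.] [0.618  0.2103 0.    ]
jaw 0.86 [256.  44.] [0.6175 0.2104 0.    ]
2.6333 [0.4774 0.2186 0.2266] [-3.1414 -0.0001 -0.0841] 0.0002417641794360097 [1.0376 0.3984 0.4378]
```

View pics/w2.png

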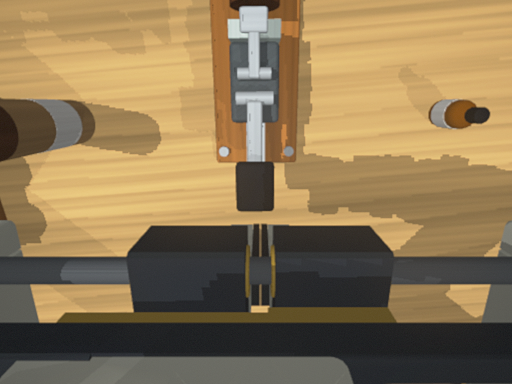

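Wrist view: the trigger paddle is centred at about (255, 187) with the bar running straight up the image, so the tool is aligned with the clamp. Descend to just above the paddle, then do the first stroke.

>>> {"api": "arm_command", "payload": {"commands": [{"tx": 0,"ty": 0,"tz": 0.06,"twist": 0},{"tx": 0,"ty": 0,"tz": 0.12,"twist": 0},{"tx": 0,"ty": 0,"tz": 0.18,"twist": 0},{"tx": 0,"ty": 0,"tz": 0.24,"twist": 0},{"tx": 0,"ty": 0,"tz": 0.3,"twist": 0},{"tx": 0,"ty": 0,"tz": 0.35,"twist": 0},{"tx": 0,"ty": 0,"tz": 0.39,"twist": 0},{"tx": 0,"ty": 0,"tz": 0.4,"twist": 0}]}}

```text
t: 3.3
eef_pos: [0.4765, 0.2185, 0.1249]
ee_rot: [3.14, 0.002, -0.083]
force: [0.0, -0.1, 0.4]
width: 0.0004
gripper_force: 0.0
```

>>> {"api": "arm_command", "payload": {"commands": [{"tx": 0,"ty": 0,"tz": 0.03,"twist": 0},{"tx": 0.005,"ty": 0,"tz": 0.06,"twist": 0},{"tx": 0.015,"ty": 0,"tz": 0.09,"twist": 0},{"tx": 0.025,"ty": 0,"tz": 0.12,"twist": 0},{"tx": 0.04,"ty": 0,"tz": 0.145,"twist": 0},{"tx": 0.05,"ty": 0,"tz": 0.165,"twist": 0},{"tx": 0.05,"ty": 0,"tz": 0.17,"twist": 0},{"tx": 0.05,"ty": 0,"tz": 0.17,"twist": 0}]}}

```text
t: 3.97
eef_pos: [0.4879, 0.2169, 0.0838]
ee_rot: [3.14, 0.003, -0.084]
force: [-14.6, 2.8, 11.7]
width: 0.0002
gripper_force: 8.5
```

>>> {"api": "arm_command", "payload": {"commands": [{"tx": 0,"ty": 0,"tz": -0.01,"twist": 0},{"tx": -0.01,"ty": 0,"tz": -0.04,"twist": 0},{"tx": -0.02,"ty": 0,"tz": -0.07,"twist": 0},{"tx": -0.03,"ty": 0,"tz": -0.1,"twist": 0},{"tx": -0.04,"ty": 0,"tz": -0.13,"twist": 0},{"tx": -0.05,"ty": 0,"tz": -0.16,"twist": 0},{"tx": -0.05,"ty": 0,"tz": -0.19,"twist": 0},{"tx": -0.05,"ty": 0,"tz": -0.19,"twist": 0}]}}

```text
t: 4.63
eef_pos: [0.4784, 0.2189, 0.1334]
ee_rot: [-3.14, -0.002, -0.084]
force: [0.5, 0.1, -0.3]
width: 0.0005
gripper_force: 0.0
```

```bash
python3 - <<'E'
from h import *
np.set_printoptions(precision=4,suppress=True)
ims=[]
for c,n0 in(("top","t"),("scene","s")):
    im=grab_frame(c)
    a=cv2.imread(f"pics/{'top' if c=='top' else 'scene'}0.png")[:,:,::-1]
    x,y=(115,65) if c=="top" else (320,150)
    ims.append(np.hstack([cv2.resize(k[y:y+(170 if c=='top' else 200),x:x+100],None,fx=2.9 if c=="top" else 2.9,fy=2.9,interpolation=cv2.INTER_CUBIC)[:490] for k in(a,im)]))
    for n in("jaw","press","tube_cap"):
        for r in spot_point(n,c)[:1]: print(c,n,round(r["score"],2),r["uv"],atz(c,r["uv"],0))
h=min(i.shape[0] for i in ims)
o=np.hstack([i[:h] for i in ims]);o=cv2.resize(o,(800,int(o.shape[0]*800/o.shape[1])))
cv2.imwrite("pics/cmp.png",o[:,:,::-1])
E
```

```text
top jaw 0.74 [159.5, 154.6] [0.6343 0.2129 0.    ]
top press 0.56 [159.2, 159.0] [0.6232 0.2132 0.    ]
scene jaw 0.58 [370.7, 263.9] [0.6289 0.2101 0.    ]
scene press 0.85 [367.7, 257.9] [0.6119 0.2077 0.    ]
scene tube_cap 0.89 [368.7, 256.2] [0.607  0.2108 0.    ]
```

View pics/cmp.png

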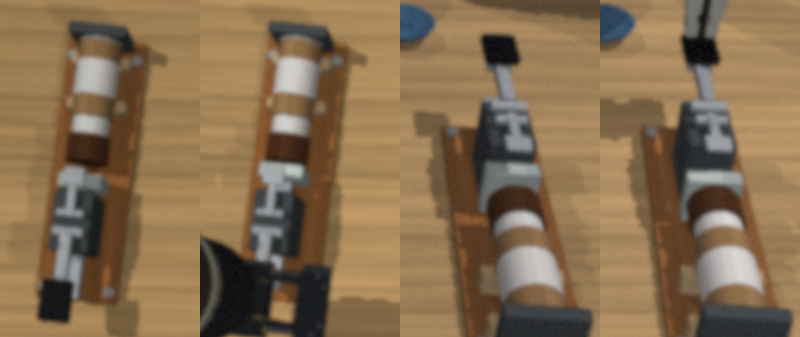

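One stroke advanced the jaw by a tooth: in the comparison crops its plate at about (285, 170) has moved close to the cap. Next come strokes two and three.

>>> {"api": "arm_command", "payload": {"commands": [{"tx": 0,"ty": 0,"tz": 0.04,"twist": 0},{"tx": 0.005,"ty": 0,"tz": 0.08,"twist": 0},{"tx": 0.015,"ty": 0,"tz": 0.11,"twist": 0},{"tx": 0.02,"ty": 0,"tz": 0.14,"twist": 0},{"tx": 0.03,"ty": 0,"tz": 0.165,"twist": 0},{"tx": 0.035,"ty": 0,"tz": 0.185,"twist": 0},{"tx": 0.035,"ty": 0,"tz": 0.19,"twist": 0},{"tx": 0.035,"ty": 0,"tz": 0.19,"twist": 0}]}}

```text
t: 5.7
eef_pos: [0.4842, 0.2168, 0.0827]
ee_rot: [3.139, 0.004, -0.084]
force: [-12.4, 1.5, 14.0]
width: 0.0006
gripper_force: 8.5
```

>>> {"api": "arm_command", "payload": {"commands": [{"tx": 0,"ty": 0,"tz": -0.01,"twist": 0},{"tx": -0.01,"ty": 0,"tz": -0.04,"twist": 0},{"tx": -0.015,"ty": 0,"tz": -0.07,"twist": 0},{"tx": -0.02,"ty": 0,"tz": -0.1,"twist": 0},{"tx": -0.03,"ty": 0,"tz": -0.13,"twist": 0},{"tx": -0.035,"ty": 0,"tz": -0.16,"twist": 0},{"tx": -0.035,"ty": 0,"tz": -0.19,"twist": 0},{"tx": -0.035,"ty": 0,"tz": -0.19,"twist": 0}]}}

```text
t: 6.37
eef_pos: [0.4784, 0.2188, 0.1333]
ee_rot: [-3.14, -0.002, -0.084]
force: [0.1, -0.6, 0.3]
width: 0.0004
gripper_force: 0.0
```

>>> {"api": "arm_command", "payload": {"commands": [{"tx": 0,"ty": 0,"tz": 0.04,"twist": 0},{"tx": 0.005,"ty": 0,"tz": 0.08,"twist": 0},{"tx": 0.015,"ty": 0,"tz": 0.11,"twist": 0},{"tx": 0.02,"ty": 0,"tz": 0.14,"twist": 0},{"tx": 0.03,"ty": 0,"tz": 0.165,"twist": 0},{"tx": 0.035,"ty": 0,"tz": 0.185,"twist": 0},{"tx": 0.035,"ty": 0,"tz": 0.19,"twist": 0},{"tx": 0.035,"ty": 0,"tz": 0.19,"twist": 0}]}}

```text
t: 7.03
eef_pos: [0.4841, 0.2168, 0.0824]
ee_rot: [3.139, 0.004, -0.084]
force: [-11.6, 2.2, 13.5]
width: 0.0003
gripper_force: 8.5
```

>>> {"api": "arm_command", "payload": {"commands": [{"tx": 0,"ty": 0,"tz": -0.01,"twist": 0},{"tx": -0.01,"ty": 0,"tz": -0.04,"twist": 0},{"tx": -0.015,"ty": 0,"tz": -0.07,"twist": 0},{"tx": -0.02,"ty": 0,"tz": -0.1,"twist": 0},{"tx": -0.03,"ty": 0,"tz": -0.13,"twist": 0},{"tx": -0.035,"ty": 0,"tz": -0.16,"twist": 0},{"tx": -0.035,"ty": 0,"tz": -0.19,"twist": 0},{"tx": -0.035,"ty": 0,"tz": -0.19,"twist": 0}]}}

```text
t: 7.7
eef_pos: [0.4782, 0.2187, 0.133]
ee_rot: [-3.14, -0.002, -0.084]
force: [-0.2, 0.3, 0.4]
width: 0.0003
gripper_force: 0.0
```

```bash
cat > look.py <<'E'
from h import *
import sys
np.set_printoptions(precision=4,suppress=True)
ims=[]
for c in("top","scene"):
    im=grab_frame(c)
    a=cv2.imread(f"pics/{c}0.png")[:,:,::-1]
    x,y=(115,65) if c=="top" else (320,150)
    ims.append(np.hstack([cv2.resize(k[y:y+170,x:x+100],None,fx=2,fy=2,interpolation=cv2.INTER_CUBIC) for k in(a,im)]))
    for n in("jaw","press","tube_cap"):
        for r in spot_point(n,c)[:1]: print(c,n,round(r["score"],2),r["uv"],atz(c,r["uv"],0))
cv2.imwrite(sys.argv[1],np.hstack(ims)[:,:,::-1])
s=get_state();print(s["t"],s["eef_pos"],s["force"])
E
python3 look.py pics/c2.png
```

```text
top jaw 0.82 [161.5, 146.5] [0.6548 0.2088 0.    ]
top press 0.65 [162.9, 162.5] [0.6146 0.2036 0.    ]
scene jaw 0.64 [373.7, 276.1] [0.662  0.2088 0.    ]
scene press 0.72 [368.5, 254.6] [0.6024 0.2113 0.    ]
scene tube_cap 0.61 [372.6, 262.9] [0.6261 0.2144 0.    ]
8.1 [0.4774 0.2181 0.1312] [-0.0418  0.7854  0.6714]
```

View pics/c2.png

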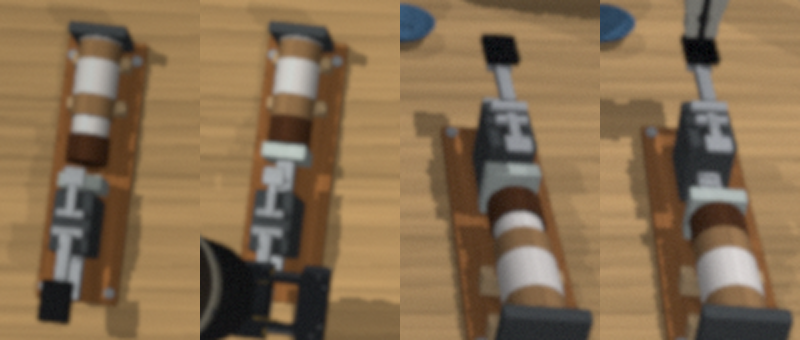

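The cap is home: the pale band between cap and tube has gone, at about (290, 130) in the top crop. The jaw plate is about 38 mm forward. I'll go up and ahead over the release paddle.

>>> {"api": "arm_command", "payload": {"commands": [{"tx": 0,"ty": 0,"tz": -0.08,"twist": 0},{"tx": 0.04,"ty": 0,"tz": -0.18,"twist": 0},{"tx": 0.14,"ty": 0,"tz": -0.28,"twist": 0},{"tx": 0.26,"ty": 0,"tz": -0.32,"twist": 0},{"tx": 0.38,"ty": 0,"tz": -0.32,"twist": 0},{"tx": 0.48,"ty": 0,"tz": -0.32,"twist": 0},{"tx": 0.55,"ty": 0,"tz": -0.32,"twist": 0},{"tx": 0.57,"ty": 0,"tz": -0.32,"twist": 0}]}}

```text
t: 8.77
eef_pos: [0.6216, 0.2057, 0.2103]
ee_rot: [3.141, 0.001, -0.085]
force: [-0.7, 0.3, -0.5]
width: 0.0003
gripper_force: 0.0
```

```bash
python3 - <<'E'
from h import *
np.set_printoptions(precision=4,suppress=True)
im=grab_frame("wrist");cv2.imwrite("pics/w3.png",im[:,:,::-1])
for n,z in(("release_pad",.103),("trigger_pad",.118),("press",0),("jaw",0)):
    for r in spot_point(n,"wrist")[:2]: print(n,round(r["score"],2),np.round(r["uv"]),atz("wrist",r["uv"],z))
s=get_state();print(s["t"],s["eef_pos"],s["ee_rot"],s["force"])
for uv in((244,185),(260,185),(252,175),(252,195)):print(uv,atz("wrist",uv,.103))
E
```

```text
release_pad 0.7 [256. 189.] [0.618  0.2091 0.103 ]
press 0.65 [256. 165.] [0.618  0.2098 0.    ]
jaw 0.59 [259. 139.] [0.6499 0.2044 0.    ]
9.0167 [0.6187 0.2063 0.2115] [ 3.1415  0.0004 -0.0838] [-0.3723  0.8765  0.7487]
(244, 185) [0.6216 0.2199 0.103 ]
(260, 185) [0.6204 0.2053 0.103 ]
(252, 175) [0.6303 0.2117 0.103 ]
(252, 195) [0.6115 0.2134 0.103 ]
```

View pics/w3.png

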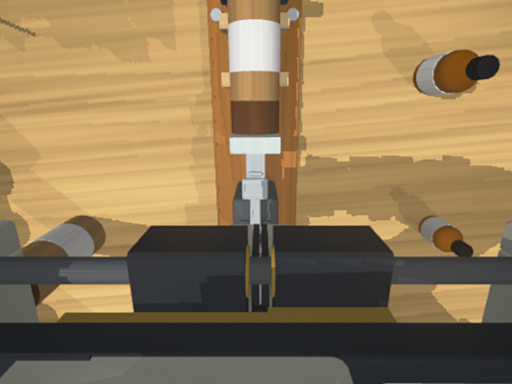

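The release paddle is centred at about (256, 189), i.e. (0.618, 0.209). That is within 3 mm of the tool. Jaw plate at about (254, 145), cap home against the tube. Press the release lever and hold.

>>> {"api": "arm_command", "payload": {"commands": [{"tx": 0.01,"ty": -0.01,"tz": 0.07,"twist": 0},{"tx": 0.01,"ty": -0.01,"tz": 0.15,"twist": 0},{"tx": 0.01,"ty": -0.01,"tz": 0.23,"twist": 0},{"tx": 0.01,"ty": -0.01,"tz": 0.3,"twist": 0},{"tx": 0.01,"ty": -0.01,"tz": 0.36,"twist": 0},{"tx": 0.01,"ty": -0.01,"tz": 0.4,"twist": 0},{"tx": 0.01,"ty": -0.01,"tz": 0.41,"twist": 0},{"tx": 0.01,"ty": -0.01,"tz": 0.41,"twist": 0}]}}

```text
t: 9.68
eef_pos: [0.6217, 0.2087, 0.109]
ee_rot: [3.141, 0.001, -0.083]
force: [0.1, -0.2, 0.7]
width: 0.0004
gripper_force: 0.0
```

>>> {"api": "arm_command", "payload": {"commands": [{"tx": 0,"ty": 0,"tz": 0.015,"twist": 0},{"tx": 0,"ty": 0,"tz": 0.03,"twist": 0},{"tx": 0,"ty": 0,"tz": 0.045,"twist": 0},{"tx": 0,"ty": 0,"tz": 0.06,"twist": 0},{"tx": 0,"ty": 0,"tz": 0.07,"twist": 0},{"tx": 0,"ty": 0,"tz": 0.074,"twist": 0},{"tx": 0,"ty": 0,"tz": 0.074,"twist": 0},{"tx": 0,"ty": 0,"tz": 0.074,"twist": 0}]}}

```text
t: 10.35
eef_pos: [0.6237, 0.2091, 0.0928]
ee_rot: [-3.14, -0.003, -0.083]
force: [-0.8, -1.0, 9.4]
width: 0.0005
gripper_force: 4.5
```

>>> {"api": "arm_command", "payload": {"commands": [{"tx": 0,"ty": 0,"tz": 0.004,"twist": 0},{"tx": 0,"ty": 0,"tz": 0.004,"twist": 0},{"tx": 0,"ty": 0,"tz": 0.004,"twist": 0},{"tx": 0,"ty": 0,"tz": 0.004,"twist": 0},{"tx": 0,"ty": 0,"tz": 0.004,"twist": 0},{"tx": 0,"ty": 0,"tz": 0.004,"twist": 0},{"tx": 0,"ty": 0,"tz": 0.004,"twist": 0},{"tx": 0,"ty": 0,"tz": 0.004,"twist": 0}]}}

```text
t: 11.02
eef_pos: [0.6236, 0.2091, 0.092]
ee_rot: [-3.14, -0.003, -0.083]
force: [-1.7, 0.5, 10.6]
width: 0.0002
gripper_force: 4.6
```

>>> {"api": "arm_command", "payload": {"commands": [{"tx": 0,"ty": 0,"tz": 0,"twist": 0},{"tx": 0,"ty": 0,"tz": 0,"twist": 0},{"tx": 0,"ty": 0,"tz": 0,"twist": 0},{"tx": 0,"ty": 0,"tz": 0,"twist": 0},{"tx": 0,"ty": 0,"tz": 0,"twist": 0},{"tx": 0,"ty": 0,"tz": 0,"twist": 0},{"tx": 0,"ty": 0,"tz": 0,"twist": 0},{"tx": 0,"ty": 0,"tz": 0,"twist": 0}]}}

```text
t: 11.68
eef_pos: [0.6236, 0.2091, 0.092]
ee_rot: [-3.14, -0.003, -0.083]
force: [-1.6, 0.0, 9.5]
width: 0.0004
gripper_force: 4.6
```

>>> {"api": "arm_command", "payload": {"commands": [{"tx": 0,"ty": 0,"tz": 0,"twist": 0},{"tx": 0,"ty": 0,"tz": 0,"twist": 0},{"tx": 0,"ty": 0,"tz": 0,"twist": 0},{"tx": 0,"ty": 0,"tz": 0,"twist": 0},{"tx": 0,"ty": 0,"tz": 0,"twist": 0},{"tx": 0,"ty": 0,"tz": 0,"twist": 0},{"tx": 0,"ty": 0,"tz": 0,"twist": 0},{"tx": 0,"ty": 0,"tz": 0,"twist": 0}]}}

```text
t: 12.35
eef_pos: [0.6237, 0.2091, 0.092]
ee_rot: [-3.14, -0.003, -0.083]
force: [-2.4, -1.0, 9.5]
width: 0.0003
gripper_force: 4.6
```

>>> {"api": "arm_command", "payload": {"commands": [{"tx": 0,"ty": 0,"tz": 0,"twist": 0},{"tx": 0,"ty": 0,"tz": 0,"twist": 0},{"tx": 0,"ty": 0,"tz": 0,"twist": 0},{"tx": 0,"ty": 0,"tz": 0,"twist": 0},{"tx": 0,"ty": 0,"tz": 0,"twist": 0},{"tx": 0,"ty": 0,"tz": 0,"twist": 0},{"tx": 0,"ty": 0,"tz": 0,"twist": 0},{"tx": 0,"ty": 0,"tz": 0,"twist": 0}]}}

```text
t: 13.02
eef_pos: [0.6237, 0.2091, 0.092]
ee_rot: [-3.14, -0.003, -0.083]
force: [-1.8, -0.3, 9.8]
width: 0.0005
gripper_force: 4.6
```

```bash
python3 look.py pics/c3.png
```

```text
top press 0.85 [161.0, 158.5] [0.6245 0.2088 0.    ]
scene jaw 0.87 [368.1, 264.4] [0.6304 0.2047 0.    ]
scene press 0.56 [368.6, 259.3] [0.616  0.2087 0.    ]
scene tube_cap 0.58 [370.7, 260.7] [0.6199 0.212  0.    ]
13.4167 [0.6236 0.2091 0.092 ] [-1.2603 -0.0924 10.1493]
```

View pics/c3.png

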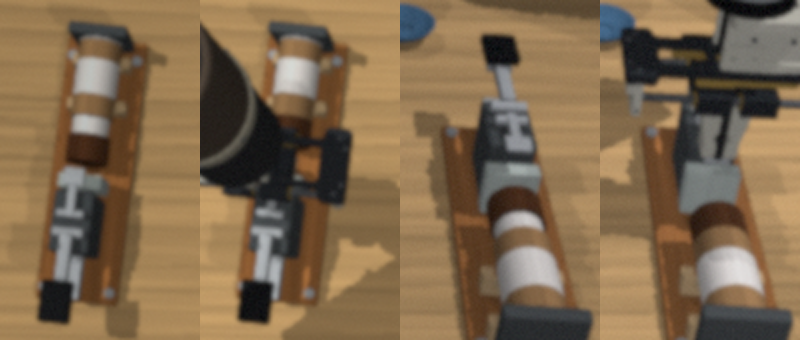

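The jaw plate in the scene crop, at about (708, 188), is back where it started, at about (508, 185) in the first picture. The cap stayed home. Lift off and verify.

>>> {"api": "arm_command", "payload": {"commands": [{"tx": 0,"ty": 0,"tz": -0.02,"twist": 0},{"tx": 0,"ty": 0,"tz": -0.06,"twist": 0},{"tx": 0,"ty": 0,"tz": -0.14,"twist": 0},{"tx": 0,"ty": 0,"tz": -0.24,"twist": 0},{"tx": 0,"ty": 0,"tz": -0.34,"twist": 0},{"tx": 0,"ty": 0,"tz": -0.42,"twist": 0},{"tx": 0,"ty": 0,"tz": -0.48,"twist": 0},{"tx": 0,"ty": 0,"tz": -0.48,"twist": 0}]}}

```text
t: 14.08
eef_pos: [0.6238, 0.2092, 0.2142]
ee_rot: [-3.138, -0.005, -0.084]
force: [0.3, 0.7, 1.1]
width: 0.0
gripper_force: 0.0
```

```bash
python3 - <<'E'
from h import *
np.set_printoptions(precision=4,suppress=True)
im=grab_frame("wrist");cv2.imwrite("pics/w4.png",im[:,:,::-1])
for n in("press","jaw","tube_cap"):
    for r in spot_point(n,"wrist")[:1]: print(n,round(r["score"],2),np.round(r["uv"]),atz("wrist",r["uv"],0))
s=get_state();print(s["t"],s["eef_pos"],s["force"])
E
```

```text
press 0.86 [256. 168.] [0.6184 0.2129 0.    ]
jaw 0.76 [262. 167.] [0.6193 0.2058 0.    ]
14.2833 [0.6216 0.2083 0.2087] [ 0.4272  0.4625 -0.6371]
```

View pics/w4.png

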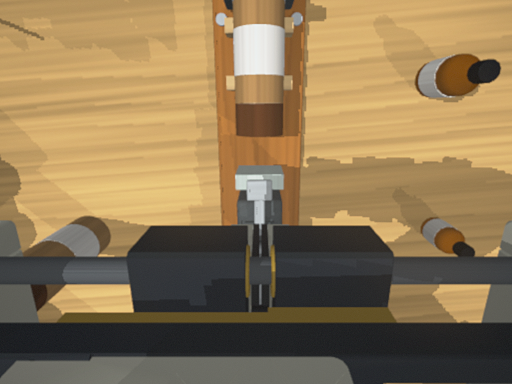

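The jaw plate at about (259, 178) sits under the release paddle, fully back to within about 1 mm. The cap at about (259, 120) is home on the tube and the robot is clear.

```bash
python3 -c "from station import *;print(job_done())"
```

```text
the job is handed in; nothing more can be done
None
```

The job is handed in: three full trigger strokes pushed the cap home, the release lever was held until the jaw slid fully back, and the robot was left clear of everything; the hand-in call gave no verdict.

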